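# Clear the mug off the scanner and scan the booklet

### The arm

A 6-joint arm with a two-finger parallel gripper is mounted at the origin on the work surface; the furniture and walls round the work are solid. World frame = base frame: x ahead of the robot, y to its left, z up, the work surface at z = 0. Lengths are in m, angles in rad, forces in N, time in s.
With the tool pointing down it reaches from about 0.325 to 0.9 m from the base axis. Payload 6.1 kg.
Tool frame: the origin (TCP) lies midway between the tips of the shut fingers; the grasp point (between the pads) lies 19 mm behind it; z points along the fingers, y is the line along which they close (so a half turn about z gives the same grasp; the last joint's range is limited). The gripper opens to 85 mm and grips with 20 to 120 N. Pads are 22 mm wide; open, the fingers measure 114 mm over their backs; the gripper's body (76 mm by 85 mm) begins 54 mm behind the grasp point. The pads swing forward as they close: fully open they stand 13 mm farther back than shut.
Start: joints at [-1.249, 0.22, 1.526, -0, 1.395, -0.126], TCP at [0.271, -0.563, 0.231] pointing down, gripper open.
Joint ranges: [-2.98, 2.98], [-0.91, 2.08], [0.09, 2.57], [-1.24, 4.39], [0.2, 2.65], [-2.68, 2.68]. Speed limits (rad/s): [2.57, 2.57, 3.01, 3.14, 3.14, 3.14].

### API

Orientations are given as [roll, pitch, yaw] about the fixed x, y, z axes, in that order (R = Rz(yaw) Ry(pitch) Rx(roll)).
In Python, from plant import movep, move_l, set_joints, gripper_to, hold, inverse_kinematics, observe, get_image, get_calibration, Unreachable, job_done gives the robot as it stands. Calls block until the motion is done:
- movep(position, orientation): joint-space move of the TCP to a pose.
- move_l(position, feed=0.15, rotation=None, max_force=None): straight line of the TCP; rotation=None keeps the orientation; feed is the mean speed in m/s. With max_force (N) it stops when the force on the tool has changed by that much, and returns True; else False.
- set_joints(angles): joint-space move.
- gripper_to(opening, f_grip=None): finger opening in m; f_grip is the grip in N (None keeps the last); returns when the fingers have stopped.
- hold(seconds).
- inverse_kinematics(position, orientation): joint angles nearest the present ones, or None.
- observe(): the state.
- get_image(name): name is "scene" or "top"; returns (picture, depth): 480x640x3 uint8, red, green, blue; 480x640 float32, m along the optical axis (not along the pixel's ray), 0 where there is no reading.
- get_calibration(name): a dict with "intrinsics" (3x3 intrinsics, pixels), "world_from_camera" (4x4, takes a point from camera to world coordinates). Camera axes: x right, y down, z forward; pixel columns grow to the right and rows downward; lengths in m; the calibration is good to about 2 mm. A picture is of the moment at which its call begins. get_calibration takes no time and is no camera call.
A pose or a line that the arm cannot do raises Unreachable and nothing moves.
- job_done(): hands the job in; it is judged then, once.
The state is a dict: "time_s": time; "q": joint angles; "joint_velocities": joint speeds; "joint_torque": joint torques, N m; "eef_pos": TCP position; "tcp_rot": TCP orientation; "ft_force": force on the tool from outside, world axes, zero at the start; "torque": the same for the moment, N m; "opening": finger opening in m; "grasp_force": force on a finger pad.
Only numpy, scipy, OpenCV 4.12 (cv2) and the standard library are available. Lean on these libraries where they do the work, as an engineer would, in place of code of your own. Each camera call takes 0.05 s, during which the arm holds its last target. There are 200 camera calls.

### The job

Somebody has parked a mug on the booklet that lies ready on the open flatbed scanner. Lift the mug off and stand it upright on the table away from the scanner without spilling it or shifting the booklet, push the scanner's lid gently down until it is fully shut, then press the round power key and after it the long scan key. Press no other key and leave the other things on the table where they stand.

Things in the scene. Friction and masses are not known exactly. Their poses are not given: they have to be found in the camera images.
- scanner: compact grey flatbed scanner, 250 (x) x 300 (y) mm, fixed. Origin: centre of its underside, on the table; x points to its back (hinge side, away from the robot), y to its left, z up. Its glass (170 x 250 mm, centre at x = +2) is 46 mm up, inside a bezel 2.5 mm higher. Four keys stand in a row on the dark strip along its front edge (x = -110), tops 55 mm up, 6.5 mm proud of the strip
- hinge_mid (a point): middle of the lid's hinge axis, 100 mm behind the scanner's centre and 54.5 mm above the table; the axis runs along the scanner's y
- lid (a joint): lid angle, rad: 0 shut, grows as it opens, starts standing up at 1.3 to 1.5. Lid: 296 mm wide, free edge 185 mm from the hinge axis (190 at the middle lip), outer face 10 mm outside the plane through the axis (64.5 mm up when shut). A stiff friction hinge (0.35 N m, about 3 N at 140 mm) holds it where left: push it all the way. It cannot shut over the mug; it clears the booklet
- lid_edge (a point): middle of the lid's free edge on its outer face, 180 mm from the hinge axis
- power_key (a joint): travel of the round power key, m: 0 up, 0.004 fully down; a spring returns it; about 1.4 N to start, 5 N fully down; it counts as pressed beyond 0.0025
- power_key_top (a point): centre of the top of the round power key (18 mm across, small ring symbol), at the right-hand end of the key row (scanner x = -110, y = -110 mm)
- scan_key (a joint): travel of the long scan key, same spring and values as the power key
- scan_key_top (a point): centre of the top of the long scan key (44 mm wide along y, 18 mm deep, page symbol), at the left-hand end of the key row (scanner x = -110, y = +105 mm)
- square_key0 (a joint): travel of the right-hand of two small square keys (13 mm) between the wanted keys, at scanner y = -50 mm; 0 up; not to be pressed
- square_key1 (a joint): travel of the left-hand small square key (13 mm), at scanner y = +5 mm; 0 up; not to be pressed
- booklet: thin green booklet, loose, 155 x 120 x 5 mm, lying flat on the glass in the glass's front right corner. Origin: centre of its underside; x along its long side, which lies along the scanner's x
- mug: dark green mug, 94 mm tall, 0.2 to 0.45 kg, upright on the booklet, base about 50 mm above the table. Origin: on the underside, midway between cup and handle. z up; cup 81 mm across, its axis at y = +16 mm; handle on the -y side: an upright loop 12 mm thick (along x), y = -24 to -57 mm, 15 to 88 mm above the base, at first pointing roughly to the robot; pinch it from above at y = -42 mm
- pen_cup: red patterned tin with brushes in it, 73 mm wide, 179 mm tall, bystander; origin at the centre of its underside
- rubber_duck: coral rubber duck, 103 x 154 x 129 mm, bystander at the right of the scanner; origin at the centre of its underside. The table between it and the robot is always free from x = 0.38 to 0.53, y = -0.43 to -0.31 m
- drink_can: drink can standing at the left of the scanner, 66 mm wide, 147 mm tall, bystander; origin at the centre of its underside
Mind the look-alikes: they are no part of the job. What is shaped like the mug but orange is not meant.

How it is judged:
By the outcome, as a careful person would: the job done as asked, in the order asked, and still so for the second after the job is handed in, with the robot touching nothing.
It also fails if it takes over 62 s, if anything falls off the work surface, if the arm or the gripper's body presses on something with over 40 N, if the wrist force passes 120 N, or if a joint passes its speed limit or range.

## Working session

There is one attempt and no reset: what is moved stays moved. The work goes in short steps, each a Python script; the robot and the scene stay as the last script left them, time stands still between calls to the robot, and variables do not carry over. Pictures are saved under pics/ and viewed, at most 10 in all, crops included, and the job is handed in when it is done.

```bash
mkdir -p pics; ls
python3 - <<'E'
from plant import *
import cv2,numpy as np
for n in("scene","top"):
    im,d=get_image(n); cv2.imwrite(f"pics/{n}0.png",im[:,:,::-1]); np.save(f"pics/{n}0d.npy",d); np.save(f"pics/{n}0.npy",im)
    c=get_calibration(n); print(n,np.round(c["intrinsics"],1).tolist(),np.round(c["world_from_camera"],3).tolist())
print(observe())
E
```

```text
pics
scene [[477.9, 0.0, 330.6], [0.0, 477.9, 239.4], [0.0, 0.0, 1.0]] [[-0.811, -0.231, 0.538, -0.101], [-0.585, 0.314, -0.748, 0.897], [0.004, -0.921, -0.39, 0.538], [0.0, 0.0, 0.0, 1.0]]
top [[573.2, 0.0, 328.0], [0.0, 573.2, 242.5], [0.0, 0.0, 1.0]] [[0.003, -0.998, 0.068, 0.457], [-1.0, -0.003, -0.006, -0.009], [0.006, -0.068, -0.998, 1.694], [0.0, 0.0, 0.0, 1.0]]
{'time_s': 0.1, 'q': array([-1.24909778e+00,  2.21161392e-01,  1.52749479e+00,  2.31247480e-05,
        1.39468544e+00, -1.26107152e-01]), 'joint_velocities': array([-0.00076729, -0.00111916, -0.00324084,  0.0008634 ,  0.00060453,
       -0.00042982]), 'joint_torque': array([ 1.42917255e-03, -4.98243427e+01, -3.90546584e+01, -2.65374601e-04,
        5.68959527e-03, -3.22023129e-05]), 'eef_pos': array([ 0.2704459 , -0.56286052,  0.23030089]), 'tcp_rot': array([-3.13986044e+00, -2.42552151e-04,  4.47801420e-01]), 'ft_force': array([ 0.35441431,  0.32251722, -0.73127299]), 'torque': array([-0.06977094, -0.01578564, -0.01733339]), 'grasp_force': 0.0, 'opening': 0.085547279835557}
```

View pics/scene0.png

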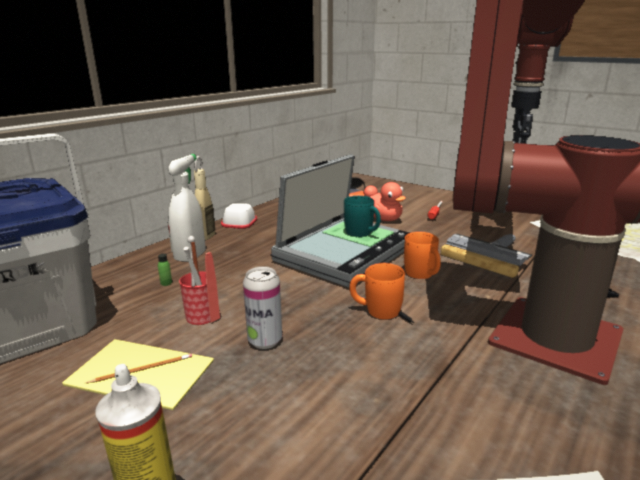

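View pics/top0.png

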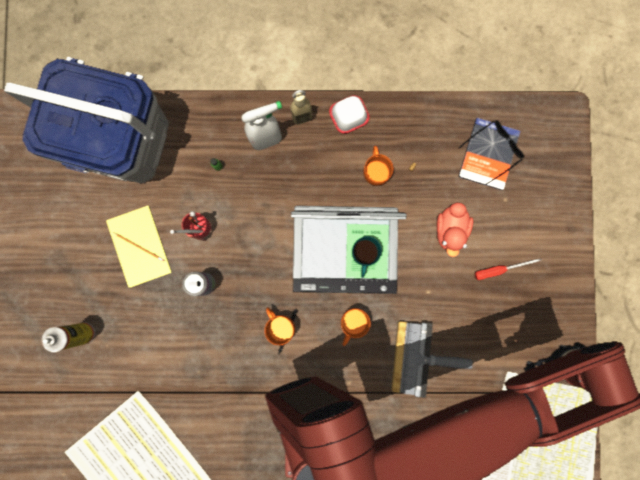

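```bash
cat > h.py <<'E'
import numpy as np,cv2
from plant import *
def ray(n,uv,z):
    """pixels (N,2) -> world points on the plane at height z"""
    c=get_calibration(n);K=c["intrinsics"];T=c["world_from_camera"]
    uv=np.atleast_2d(uv).astype(float)
    d=np.c_[(uv[:,0]-K[0,2])/K[0,0],(uv[:,1]-K[1,2])/K[1,1],np.ones(len(uv))]@np.array(T)[:3,:3].T
    o=np.array(T)[:3,3]; return o+d*((z-o[2])/d[:,2])[:,None]
def cloud(n,d):
    c=get_calibration(n);K=c["intrinsics"];T=np.array(c["world_from_camera"])
    v,u=np.indices(d.shape); p=np.stack([(u-K[0,2])/K[0,0]*d,(v-K[1,2])/K[1,1]*d,d],-1)
    return p@T[:3,:3].T+T[:3,3]
E
python3 - <<'E'
from h import *
im=np.load("pics/top0.npy");d=np.load("pics/top0d.npy")
cv2.imwrite("pics/crop1.png",cv2.resize(im[198:300,285:415,::-1],None,fx=5.8,fy=5.8,interpolation=cv2.INTER_CUBIC))
P=cloud("top",d);hsv=cv2.cvtColor(im,cv2.COLOR_RGB2HSV)
# scanner body depth footprint
roi=np.zeros(d.shape,bool);roi[200:300,285:412]=1
m=roi&(P[...,2]>.03)&(P[...,2]<.062)&(d>0)
pts=np.argwhere(m)[:,::-1]
r=cv2.minAreaRect(ray("top",pts,.0485)[:,:2].astype(np.float32));print("body",r)
q=P[m];print("z percentiles",np.percentile(q[:,2],[5,50,95]))
# dark strip
s=roi&(hsv[...,2]<75);s[:275]=0
r=cv2.minAreaRect(ray("top",np.argwhere(s)[:,::-1],.0485)[:,:2].astype(np.float32));print("strip",r)
# booklet, mug
b=roi&(hsv[...,1]>60)&(hsv[...,2]>110)&(hsv[...,0]>45)&(hsv[...,0]<80)
print("booklet",cv2.minAreaRect(ray("top",np.argwhere(b)[:,::-1],.051)[:,:2].astype(np.float32)))
g=roi&(P[...,2]>.07)&(P[...,2]<.16)&(P[...,0]<P[220,340,0])&(d>0); g[:225]=0
print("mug pts",g.sum()); h=P[g]; print(np.percentile(h[:,2],[5,50,95]))
top=h[h[:,2]>.125];print(len(top),top.min(0),top.max(0))
l=roi&(P[...,2]>.08)&(d>0);l[225:]=0
L=P[l];print("lid",len(L),L.min(0),L.max(0)); t=L[L[:,2]>.2];print(t[:,0].mean(),t[:,1].min(),t[:,1].max(),t[:,2].max())
# scene: lid & mug
im=np.load("pics/scene0.npy");d=np.load("pics/scene0d.npy")
cv2.imwrite("pics/crop2.png",cv2.resize(im[150:290,262:442,::-1],None,fx=4.2,fy=4.2,interpolation=cv2.INTER_CUBIC))
E
```

```text
body ((0.5500057935714722, -0.0690586119890213), (0.2980540990829468, 0.24857433140277863), 89.21163940429688)
z percentiles [0.04008272 0.04746586 0.05453821]
strip ((0.44531819224357605, -0.07764625549316406), (0.03713975101709366, 0.27220118045806885), 0.14089563488960266)
booklet ((0.5430724620819092, -0.13071167469024658), (0.15256436169147491, 0.11526572704315186), 0.018539316952228546)
mug pts 660
[0.07059056 0.07726257 0.14470663]
163 [ 0.47443836 -0.16225123  0.12565968] [ 0.58026819 -0.0833311   0.15147402]
lid 828 [ 0.61859915 -0.21770597  0.08001134] [0.65860788 0.07518764 0.24965895]
0.6276116863122015 -0.21770597164731667 0.07518763592799514 0.2496589506211555
```

View pics/crop1.png

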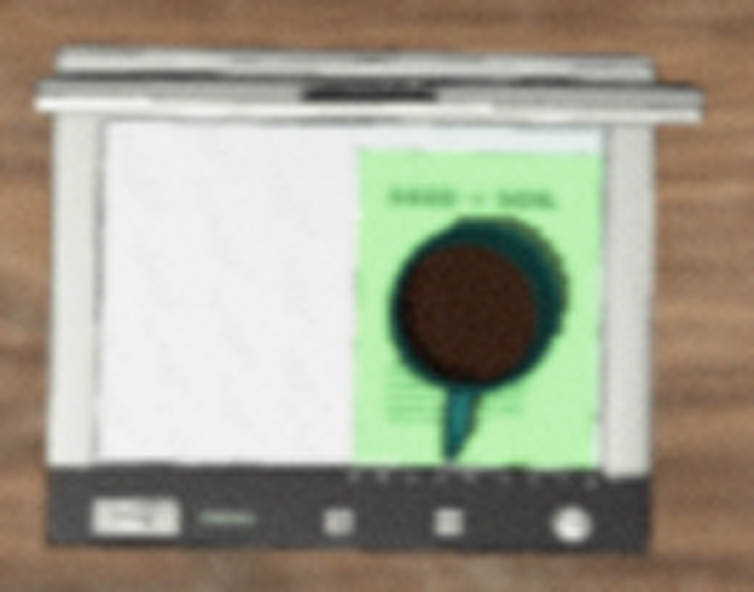

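View pics/crop2.png

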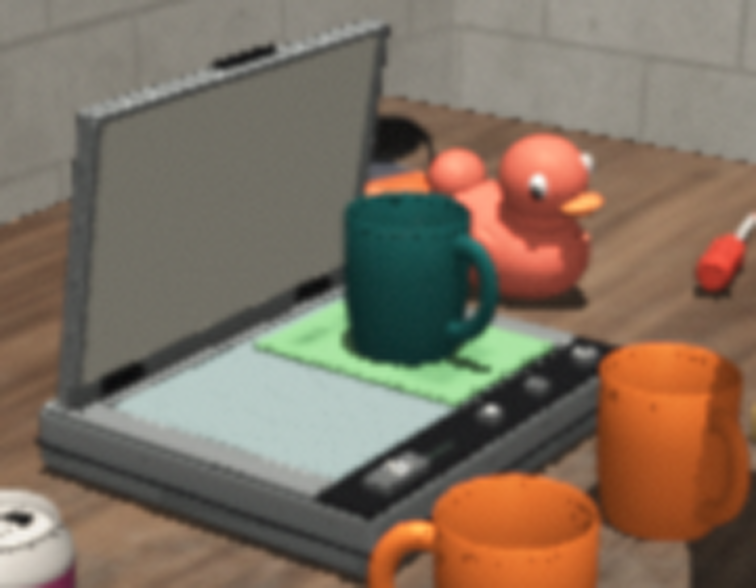

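The wanted mug is the dark green one at top px (367,250), standing on the green booklet. The look-alikes are orange, at (378,170), (281,328) and (355,322). The crops confirm the colour and the handle pointing to the robot. In the top view the round power key is at about (383.2,287.9), and the long scan key is at about (307.9,286.9).

Run:
```python
from h import *
from scipy.optimize import least_squares
im=np.load("pics/top0.npy");d=np.load("pics/top0d.npy");hsv=cv2.cvtColor(im,cv2.COLOR_RGB2HSV)
P=cloud("top",d)
pw,sc=ray("top",[[383.2,287.9],[307.9,286.9]],.055)
e=sc-pw;yaw=np.arctan2(-e[0],e[1]);print("power",pw,"scan",sc,"dist",np.linalg.norm(e),"yaw deg",np.degrees(yaw))
R=np.array([[np.cos(yaw),-np.sin(yaw)],[np.sin(yaw),np.cos(yaw)]])
for k,y in((pw,-.11),(sc,.105)):print("scanner centre",k[:2]-R@[-.11,y])
# mug: teal + dark contents, everything not booklet inside booklet area
h,s,v=hsv[...,0],hsv[...,1],hsv[...,2]
roi=np.zeros(d.shape,bool);roi[228:279,346:388]=1
m=roi&(v<120)&(P[...,2]>.06)
z=P[...,2]
rim=P[m&(z>.133)]
for _ in range(3):
    f=least_squares(lambda p:np.hypot(rim[:,0]-p[0],rim[:,1]-p[1])-.039,[.54,-.12],loss="soft_l1",f_scale=.003);
print("rim fit",f.x,len(rim),np.sqrt((f.fun**2).mean()))
c=f.x
t=roi&(h>75)&(h<105)&(s>110)&(v<150)
rm=np.argwhere(t)[:,::-1];
(cx,cy),r=cv2.minEnclosingCircle(rm[rm[:,1]<263].astype(np.float32));print("rim px",cx,cy,r,ray("top",[[cx,cy]],.144))
q=ray("top",rm,.136);dd=np.hypot(*(q[:,:2]-c).T)
H=t.copy();hp=rm[(dd>.046)&(q[:,0]<c[0]-.04)]
Z=np.array([P[b,a] for a,b in hp]);print("handle",len(hp)); print(np.round(np.c_[hp,Z,],3))
```

```text
power [ 0.43876622 -0.17625649  0.055     ] scan [0.44107165 0.03854689 0.055     ] dist 0.21481574770714076 yaw deg -0.6149181024833631
scanner centre [ 0.54994042 -0.06744336]
scanner centre [ 0.54993844 -0.0676276 ]
rim fit [ 0.53926146 -0.12347916] 113 0.02193200154983896
rim px 366.3780517578125 250.6219482421875 14.74485969543457 [[ 0.54033209 -0.12198437  0.144     ]]
handle 29
[[ 3.620e+02  2.680e+02  4.950e-01 -1.140e-01  8.000e-02]
 [ 3.630e+02  2.680e+02  4.930e-01 -1.130e-01  1.380e-01]
 [ 3.640e+02  2.680e+02  4.930e-01 -1.160e-01  1.350e-01]
 [ 3.650e+02  2.680e+02  4.930e-01 -1.180e-01  1.400e-01]
 [ 3.620e+02  2.690e+02  4.920e-01 -1.140e-01  8.300e-02]
 [ 3.630e+02  2.690e+02  4.910e-01 -1.130e-01  1.360e-01]
 [ 3.640e+02  2.690e+02  4.910e-01 -1.160e-01  1.330e-01]
 [ 3.650e+02  2.690e+02  4.910e-01 -1.190e-01  1.270e-01]
 [ 3.620e+02  2.700e+02  4.890e-01 -1.140e-01  8.500e-02]
 [ 3.630e+02  2.700e+02  4.570e-01 -9.000e-03  1.694e+00]
 [ 3.640e+02  2.700e+02  4.880e-01 -1.160e-01  1.350e-01]
 [ 3.650e+02  2.700e+02  4.880e-01 -1.190e-01  1.310e-01]
 [ 3.620e+02  2.
[... 270 characters left out ...]
01]
 [ 3.630e+02  2.720e+02  4.830e-01 -1.140e-01  1.310e-01]
 [ 3.640e+02  2.720e+02  4.830e-01 -1.170e-01  1.270e-01]
 [ 3.650e+02  2.720e+02  4.830e-01 -1.190e-01  1.310e-01]
 [ 3.620e+02  2.730e+02  4.800e-01 -1.110e-01  1.310e-01]
 [ 3.630e+02  2.730e+02  4.800e-01 -1.140e-01  1.320e-01]
 [ 3.640e+02  2.730e+02  4.800e-01 -1.160e-01  1.330e-01]
 [ 3.620e+02  2.740e+02  4.770e-01 -1.110e-01  1.270e-01]
 [ 3.630e+02  2.740e+02  4.770e-01 -1.140e-01  1.270e-01]
 [ 3.640e+02  2.740e+02  4.770e-01 -1.170e-01  1.270e-01]
 [ 3.620e+02  2.750e+02  4.750e-01 -1.120e-01  1.210e-01]
 [ 3.630e+02  2.750e+02  4.740e-01 -1.130e-01  1.370e-01]
 [ 3.620e+02  2.760e+02  4.720e-01 -1.110e-01  1.240e-01]]
```

Run:
```python
from h import *
psi=-.14;O=[np.pi,0,psi];g=np.array([.4826,-.1146])
st=lambda s:print(s,{k:np.round(v,3) for k,v in observe().items() if k in("time_s","eef_pos","tcp_rot","ft_force","opening","grasp_force")})
gripper_to(.036,20)
movep([*g,.22],O);st("above")
print(move_l([*g,.100],feed=.08,max_force=8));st("down")
gripper_to(.0,20);st("light")
gripper_to(.0,90);st("grip")
move_l([*g,.125],feed=.03);st("lift1")
im,d=get_image("scene");cv2.imwrite("pics/s2.png",cv2.resize(im[100:300,250:450,::-1],None,fx=3,fy=3))
```

```text
above {'time_s': np.float64(2.442), 'eef_pos': array([ 0.483, -0.115,  0.22 ]), 'tcp_rot': array([ 3.141, -0.   , -0.141]), 'ft_force': array([-0.664, -0.532,  0.327]), 'grasp_force': np.float64(0.0), 'opening': np.float64(0.036)}
False
down {'time_s': np.float64(4.092), 'eef_pos': array([ 0.483, -0.115,  0.101]), 'tcp_rot': array([ 3.141e+00, -1.000e-03, -1.400e-01]), 'ft_force': array([ 0.456, -0.048,  0.19 ]), 'grasp_force': np.float64(0.0), 'opening': np.float64(0.036)}
light {'time_s': np.float64(4.433), 'eef_pos': array([ 0.483, -0.115,  0.1  ]), 'tcp_rot': array([ 3.141e+00, -1.000e-03, -1.400e-01]), 'ft_force': array([-0.741, -0.583,  1.541]), 'grasp_force': np.float64(23.41), 'opening': np.float64(0.01)}
grip {'time_s': np.float64(4.65), 'eef_pos': array([ 0.483, -0.115,  0.1  ]), 'tcp_rot': array([ 3.141, -0.   , -0.14 ]), 'ft_force': array([-2.668,  0.088,  5.747]), 'grasp_force': np.float64(88.457), 'opening': np.float64(0.009)}
lift1 {'time_s': np.float64(5.633), 'eef_pos': array([ 0.482, -0.115,  0.125]), 'tcp_rot': array([-3.141,  0.   , -0.14 ]), 'ft_force': array([ 0.084, -0.175, -4.499]), 'grasp_force': np.float64(87.663), 'opening': np.float64(0.009)}
```

View pics/s2.png

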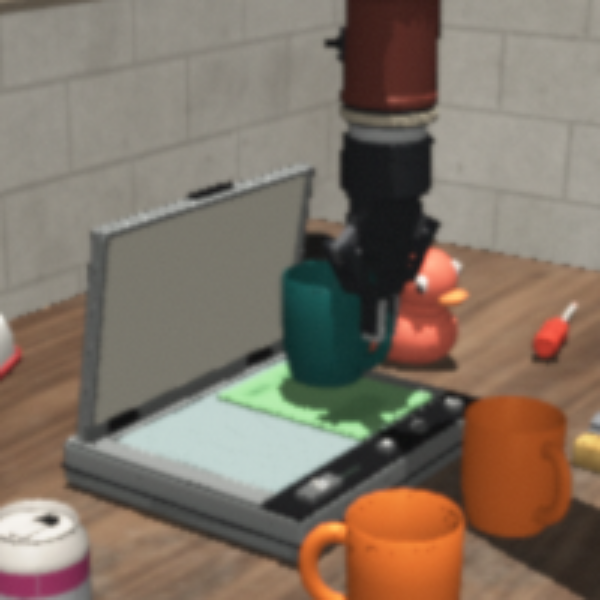

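The mug hangs upright in the grip (crop px about (330,330)) and the booklet lies flat. I'll carry it to the free patch on the right.

Run:
```python
from h import *
st=lambda s:print(s,{k:np.round(v,3) for k,v in observe().items() if k in("time_s","eef_pos","tcp_rot","ft_force","opening","grasp_force")})
p=[.413,-.364]
move_l([.4826,-.1146,.20],feed=.08)
move_l([*p,.20],feed=.11);st("over")
move_l([*p,.062],feed=.09);hold(.2)
print(move_l([*p,.044],feed=.015,max_force=2.5));st("down")
gripper_to(.036,20);hold(.2);st("open")
move_l([*p,.24],feed=.12)
for n in("scene","top"):
    im,d=get_image(n);np.save(f"pics/{n}3.npy",im);np.save(f"pics/{n}3d.npy",d)
    cv2.imwrite(f"pics/{n}3.png",im[:,:,::-1])
st("end")
a=np.load("pics/top3.npy");b=np.load("pics/top3d.npy");hsv=cv2.cvtColor(a,cv2.COLOR_RGB2HSV)
roi=np.zeros(b.shape,bool);roi[200:300,285:412]=1
k=roi&(hsv[...,1]>60)&(hsv[...,2]>110)&(hsv[...,0]>45)&(hsv[...,0]<80)
print("booklet",cv2.minAreaRect(ray("top",np.argwhere(k)[:,::-1],.051)[:,:2].astype(np.float32)))
```

```text
over {'time_s': np.float64(9.275), 'eef_pos': array([ 0.413, -0.364,  0.2  ]), 'tcp_rot': array([-3.141, -0.   , -0.139]), 'ft_force': array([ 0.228,  0.412, -4.201]), 'grasp_force': np.float64(87.652), 'opening': np.float64(0.009)}
True
down {'time_s': np.float64(11.95), 'eef_pos': array([ 0.413, -0.364,  0.05 ]), 'tcp_rot': array([-3.141e+00,  1.000e-03, -1.400e-01]), 'ft_force': array([-0.11, -0.25,  3.89]), 'grasp_force': np.float64(88.958), 'opening': np.float64(0.009)}
open {'time_s': np.float64(12.525), 'eef_pos': array([ 0.412, -0.362,  0.048]), 'tcp_rot': array([-3.139,  0.004, -0.14 ]), 'ft_force': array([-0.161,  0.544,  0.565]), 'grasp_force': np.float64(0.0), 'opening': np.float64(0.036)}
end {'time_s': np.float64(14.375), 'eef_pos': array([ 0.413, -0.364,  0.239]), 'tcp_rot': array([-3.138,  0.005, -0.14 ]), 'ft_force': array([ 0.192, -0.415, -0.548]), 'grasp_force': np.float64(0.0), 'opening': np.float64(0.036)}
booklet ((0.5444260239601135, -0.13071124255657196), (0.1552714854478836, 0.11526571959257126), 0.01853770576417446)
```

View pics/scene3.png

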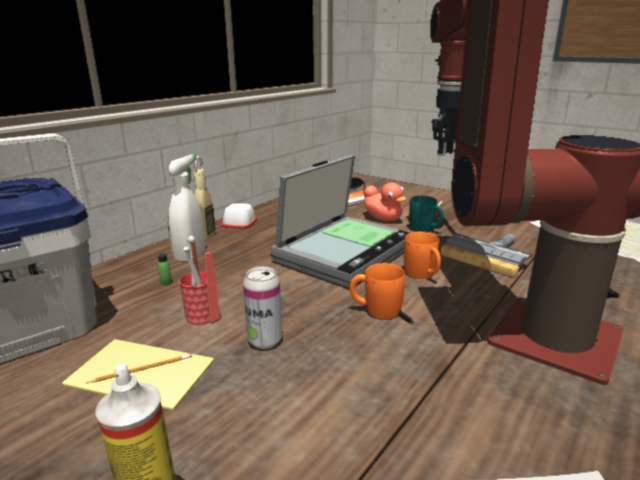

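View pics/top3.png

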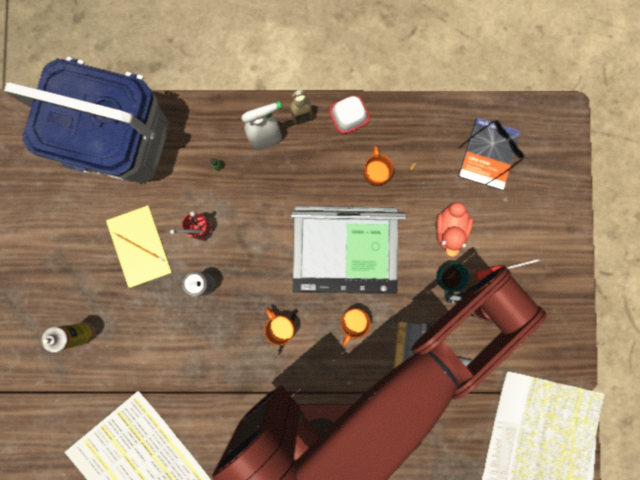

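The mug stands upright at top (452,278), and the booklet rectangle has not changed within a pixel. Next is the lid, pushed from behind along its arc.

Run:
```python
from h import *
st=lambda s:print(s,{k:np.round(v,3) for k,v in observe().items() if k in("time_s","eef_pos","ft_force")})
yaw=-.0107;X=np.array([np.cos(yaw),np.sin(yaw),0]);Z=np.array([0,0,1.])
H=np.array([.5499,-.0675,0])+.1*X+.0545*Z;r,w=.150,.011
O=[np.pi,0,yaw]
pos=lambda t,e=0:H+(-r*np.cos(t)+(.010+e)*np.sin(t)+w)*X+(r*np.sin(t)+(.010+e)*np.cos(t))*Z
gripper_to(0,20)
move_l([.413,-.364,.33],feed=.2)
s=pos(1.5)+.025*X
movep(s+.12*Z,O);move_l(s,feed=.15);st("behind")
for t in np.linspace(1.45,.04,11):
    if move_l(pos(t),feed=.09,max_force=15): st(f"stopped {t:.2f}");break
else:
    st("near shut");print(move_l(pos(0)-.006*Z,feed=.015,max_force=10));st("pressed")
im,d=get_image("scene");cv2.imwrite("pics/s4.png",cv2.resize(im[100:300,250:450,::-1],None,fx=3,fy=3))
```

```text
behind {'time_s': np.float64(17.85), 'eef_pos': array([ 0.686, -0.069,  0.206]), 'ft_force': array([0.54 , 0.733, 1.577])}
near shut {'time_s': np.float64(22.192), 'eef_pos': array([ 0.511, -0.067,  0.07 ]), 'ft_force': array([0.09 , 0.843, 0.491])}
True
pressed {'time_s': np.float64(22.675), 'eef_pos': array([ 0.512, -0.067,  0.066]), 'ft_force': array([-1.478,  0.754,  5.686])}
```

View pics/s4.png

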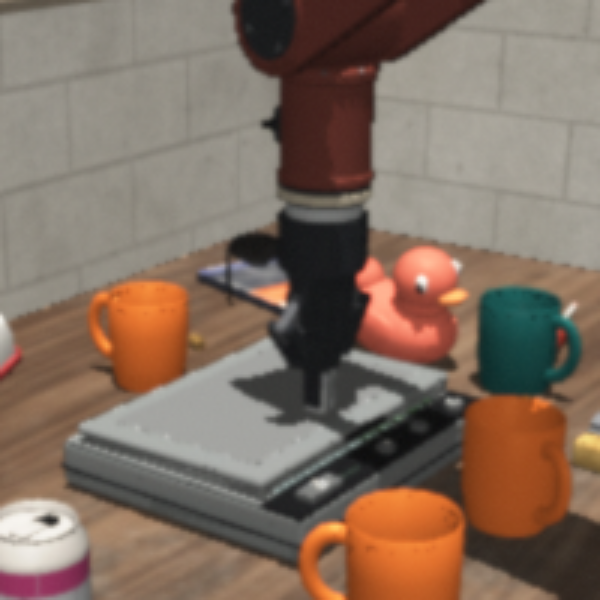

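The lid looks shut (crop px about (260,420)). I'll press once more near its free edge to be sure, then press the keys.

Run:
```python
from h import *
st=lambda s:print(s,{k:np.round(v,4) for k,v in observe().items() if k in("time_s","eef_pos","ft_force")})
yaw=-.0107;O=[np.pi,0,yaw]
R=np.array([[np.cos(yaw),-np.sin(yaw)],[np.sin(yaw),np.cos(yaw)]])
S=lambda x,y:np.array([.5499,-.0675])+R@[x,y]
move_l([*S(-.05,0),.08],feed=.06);move_l([*S(-.065,0),.08],feed=.06);hold(.2)
print("lid",move_l([*S(-.065,0),.058],feed=.012,max_force=14));st("lid");hold(.2);st("lid held")
move_l([*S(-.065,0),.10],feed=.08)
for n,y in(("power",-.11),("scan",.105)):
    p=S(-.111,y)
    move_l([*p,.10],feed=.15);move_l([*p,.062],feed=.08);hold(.2);st(n+" above")
    print(n,move_l([*p,.048],feed=.012,max_force=9));st(n);hold(.3);st(n+" held")
    move_l([*p,.10],feed=.06)
move_l([*S(-.111,.105),.25],feed=.15)
movep([.27,-.45,.3],[np.pi,0,0.]);hold(.3)
for n in("scene","top"):
    im,d=get_image(n);np.save(f"pics/{n}5d.npy",d);cv2.imwrite(f"pics/{n}5.png",im[:,:,::-1])
P=cloud("top",d)
print("lid z front/back",np.median(P[268:274,300:390,2]),np.median(P[220:230,300:390,2]));st("end")
```

```text
lid True
lid {'time_s': np.float64(24.95), 'eef_pos': array([ 0.4849, -0.0668,  0.0661]), 'ft_force': array([-1.8939,  1.065 ,  5.9235])}
lid held {'time_s': np.float64(25.15), 'eef_pos': array([ 0.4849, -0.0668,  0.0661]), 'ft_force': array([-0.795 , -0.5438,  4.9455])}
power above {'time_s': np.float64(27.5), 'eef_pos': array([ 0.4382, -0.1766,  0.0626]), 'ft_force': array([-0.5216,  0.1981, -0.4591])}
power True
power {'time_s': np.float64(28.3917), 'eef_pos': array([ 0.4377, -0.1763,  0.051 ]), 'ft_force': array([-1.4229,  1.206 ,  5.9499])}
power held {'time_s': np.float64(28.6917), 'eef_pos': array([ 0.4378, -0.1763,  0.0511]), 'ft_force': array([-0.3062,  0.4178,  5.1287])}
scan above {'time_s': np.float64(32.075), 'eef_pos': array([0.4406, 0.0386, 0.0626]), 'ft_force': array([0.0197, 0.0584, 0.5655])}
scan True
scan {'time_s': np.float64(32.9667), 'eef_pos': array([0.44  , 0.0387, 0.051 ]), 'ft_force': array([-1.2225,  0.144 ,  5.8271])}
scan held {'time_s': np.float64(33.2667), 'eef_pos': array([0.44  , 0.0387, 0.051 ]), 'ft_force': array([-1.8792, -0.0266,  6.6758])}
lid z front/back 0.06567241540139535 0.06437146078779099
end {'time_s': np.float64(37.675), 'eef_pos': array([ 0.2703, -0.4498,  0.3   ]), 'ft_force': array([ 0.2311,  0.0478, -0.8439])}
```

View pics/scene5.png

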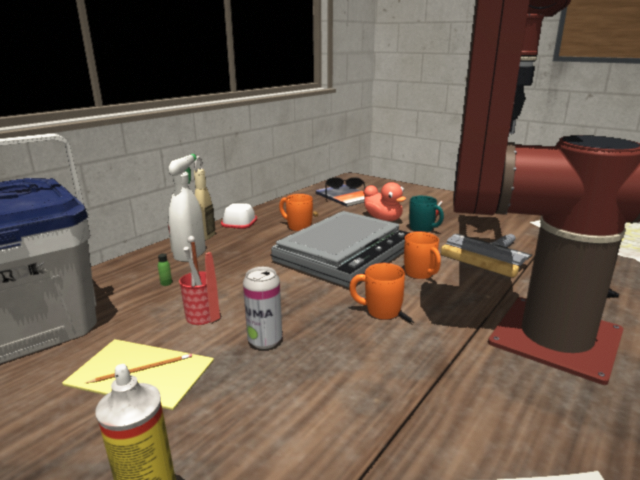

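View pics/top5.png

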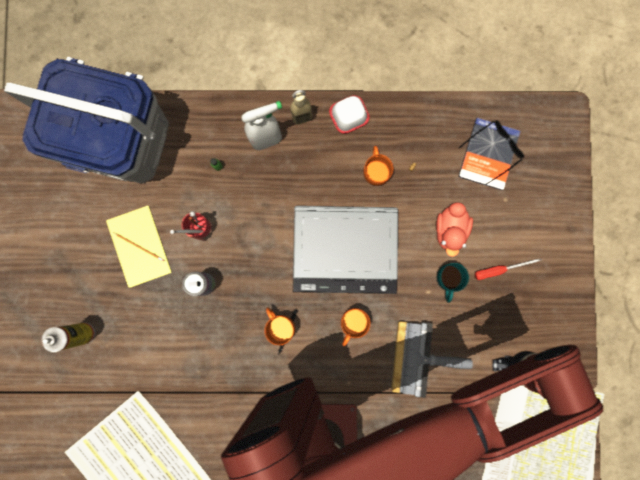

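Run:
```python
from h import *
def fit(P):
    P=P.reshape(-1,3);P=P[np.abs(P[:,2]-np.median(P[:,2]))<.012]
    A=np.c_[P[:,:2]-[.55,-.07],np.ones(len(P))];return np.round(np.linalg.lstsq(A,P[:,2],rcond=None)[0],5),len(P)
P=cloud("top",np.load("pics/top5d.npy"))
print("lid",fit(P[215:272,302:392])); print("table",fit(P[180:270,225:285]))
P=cloud("scene",np.load("pics/scene5d.npy"))
m=(P[...,2]>.058)&(P[...,2]<.075)&(P[...,0]>.48)&(P[...,0]<.63)&(P[...,1]>-.2)&(P[...,1]<.06)
print("lid scene",fit(P[m])); m=(np.abs(P[...,2])<.01)&(P[...,0]>.4)&(P[...,0]<.7)&(P[...,1]>.1)&(P[...,1]<.3);print("table",fit(P[m]))
```

```text
lid (array([-1.165e-02, -3.000e-05,  6.503e-02]), 5104)
table (array([-0.00119, -0.00184, -0.00015]), 5376)
lid scene (array([-0.00871,  0.00149,  0.0654 ]), 2104)
table (array([ 4.00e-05,  1.06e-03, -4.90e-04]), 3791)
```

Both views show the lid about 0.01 rad short of level, so I'll press once more, firmly, at the free edge.

Run:
```python
from h import *
st=lambda s:print(s,{k:np.round(v,4) for k,v in observe().items() if k in("time_s","eef_pos","ft_force")})
yaw=-.0107;O=[np.pi,0,yaw]
R=np.array([[np.cos(yaw),-np.sin(yaw)],[np.sin(yaw),np.cos(yaw)]])
p=np.array([.5499,-.0675])+R@[-.073,0]
move_l([.27,-.45,.33],feed=.15)
movep([*p,.13],O);move_l([*p,.072],feed=.08);hold(.2);st("above")
for z in(.0655,.0645,.0635,.0625):
    s=move_l([*p,z],feed=.012,max_force=25);hold(.25);st(f"{z} {s}")
    if s or observe()["ft_force"][2]>22:break
move_l([*p,.11],feed=.08);hold(.1)
im,d=get_image("scene");P=cloud("scene",d)
im,d=get_image("top");Q=cloud("top",d);np.save("pics/top6.npy",im)
m=(P[...,2]>.058)&(P[...,2]<.075)&(P[...,0]>.53)&(P[...,0]<.63)&(P[...,1]>-.2)&(P[...,1]<.06)
q=P[m];print("scene slope",np.linalg.lstsq(np.c_[q[:,:2]-[.55,-.07],np.ones(len(q))],q[:,2],rcond=None)[0])
```

```text
above {'time_s': np.float64(40.85), 'eef_pos': array([ 0.4774, -0.0668,  0.0726]), 'ft_force': array([ 0.0559, -0.4314, -0.0456])}
0.0655 False {'time_s': np.float64(41.7917), 'eef_pos': array([ 0.4769, -0.0667,  0.0662]), 'ft_force': array([-3.403 ,  0.5092,  7.6705])}
0.0645 False {'time_s': np.float64(42.2917), 'eef_pos': array([ 0.4769, -0.0667,  0.0661]), 'ft_force': array([-7.2901,  1.4071, 17.6689])}
0.0635 False {'time_s': np.float64(42.7917), 'eef_pos': array([ 0.4769, -0.0667,  0.066 ]), 'ft_force': array([-12.8343,   2.4894,  24.6736])}
scene slope [-0.00980609  0.00144245  0.06542098]
```

The lid does not go lower under 25 N, so it is on its end stop and fully shut. I'll retreat and hand in.

Run:
```python
from h import *
p=observe()["eef_pos"];move_l([p[0],p[1],.25],feed=.15);hold(.3);print(observe()["time_s"],observe()["eef_pos"])
print(job_done())
```

```text
45.1083 [ 0.47610619 -0.0664942   0.24936487]
the job is handed in; nothing more can be done
None
```

I handed the job in at about 45 s: the mug stands upright on the table right of the scanner, the booklet had not moved when checked before the lid was shut, and the power key was pressed before the scan key; the lid is against its stop (no lower under 25 N), though both cameras read it about 0.01 rad off level.

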